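Flick the hall heating controller's thumbwheels back to eco

ROBOT

A 6-joint arm with a two-finger parallel gripper is mounted at the origin on the work surface. World frame = base frame: x ahead of the robot, y to its left, z up, the work surface at z = 0. Lengths are in mm, angles in degrees, forces in N, time in s.
With the tool pointing down it reaches from about 300 to 850 mm from the base axis. Payload 4.2 kg.
Tool frame: the origin (TCP) lies between the finger pads; the fingertips stand 22 mm ahead of it and the grasp point (between the pads) lies 3 mm ahead of it; z points along the fingers, y is the direction in which the jaws open and shut (so a half turn about z gives the same grasp; the last joint's range is limited). The gripper opens to 91 mm and grips with 3 to 60 N. Pads are 32 mm wide; open, the fingers measure 118 mm over their backs; the gripper's body (76 mm by 178 mm) begins 60 mm behind the grasp point.
Start: joints at [71.792, 18.312, 89.639, -0, 72.044, -1.146], TCP at [168.717, 549.707, 212.976] pointing down, gripper open.
Joint ranges: [-177.97, 177.97], [-48.28, 115.42], [12.27, 149.76], [-77.06, 257.06], [2.81, 150.46], [-146.56, 146.56]. Speed limits (degrees/s): [147.25, 147.25, 180, 180, 180, 180].

INTERFACE

Orientations are given as [roll, pitch, yaw] about the fixed x, y, z axes, in that order (R = Rz(yaw) Ry(pitch) Rx(roll)).
In Python, from workcell import * gives the robot as it stands.
- The arm moves only by the shell command python3 -m jog 'ROWS' [OPENING] [FORCE]. ROWS is text: rows parted by semicolons, each of 6 numbers parted by spaces: the shift along the tool's x, y, z in units of 0.5 m (1.0 is 0.5 m), then the turn, a rotation vector about the tool's x, y, z in units of pi/2 rad (1.0 is pi/2 rad). A call has 1 to 20 rows; each row is the pose to reach, as a shift and turn from the pose measured when the call began, along the tool's axes at that moment; what a row does not reach only later rows make up. A row lasts 1/12 s, in which the tool goes at most 41.7 mm and 7.16 degrees, less where a joint would pass 70% of its speed; a pose out of reach is approached as far as the arm can. A call with a number of a shift or a turn outside -1 to 1 is refused whole. A call with a gripper value outside its range is refused whole. OPENING is the opening, from -1 (shut) to 1 (fully open), set as the call begins (- or left out, the last holds). The fingers move at their own pace and stop on an object; FORCE is the grip in N (left out, the last holds). Time passes only in rows, so rows that repeat a pose let the fingers close. It gives the time, the measured TCP pose, the force and the opening at its end, in the units of the state.
- state(): the state, without advancing time (a new reading comes with each control period).
- grab_frame(name): name is "side" or "top" or "wrist"; returns the picture (480x640x3 uint8, red, green, blue); there is no depth.
- calibration(name): a dict with "mtx" (3x3 intrinsics, pixels), "rvec" (rotation vector, rad) and "tvec" (3), from world to camera coordinates, as OpenCV has them. Camera axes: x right, y down, z forward; pixel columns grow to the right and rows downward; lengths in mm; the calibration is good to about 2 mm. A picture is of the moment at which its call begins: read the wrist's pose just before it. calibration takes no time and is no camera call; for the wrist camera it gives the pose at the moment of the call.
- job_done(): hands the job in, once; it reports no verdict.
Trained networks look in the newest picture that a camera, given by its name, has taken for a name from the list of things; names that differ only in an ending like _2 or _b are one class to them, and where a whole thing is asked for, a point or a joint stands for the part that bears it (a point fixed in the world has none). Each returns a list of dicts, best first, with "confidence" (0 to 1); they miss things now and then, are a little off and sometimes report something else, mostly with a low value. They report only what shows in the picture. A call takes as long as a camera call.
- spot_in(query, camera): "rect" ([left, top, right, bottom] in pixels, round what is visible of it).
- tip_of(query, camera): "location" ([column, row] in pixels: a listed point, or the origin of a listed thing).
The state is a dict: "time_s": time; "qpos": joint angles; "qvel": joint speeds; "effort": joint torques, N m; "ee_pos": TCP position; "ee_rot": TCP orientation; "force": force on the tool from outside, world axes, zero at the start; "torque": the same for the moment, N m; "gripper_width": finger opening in mm.
Only numpy, scipy, OpenCV 4.12 (cv2) and the standard library are available. Lean on these libraries where they do the work, as an engineer would, in place of code of your own. Each camera call takes 0.05 s, during which the arm holds its last target. There are 200 camera calls.

TASK

Someone has turned up the white heating controller on the hall shelf. With a fingertip, gently flick each of its two ribbed thumbwheels away from you, click by click, until the flat with the white bar rests on top, in line with the index ridges beside the wheel. Do not pinch, lift or shove the controller, and leave the other things on the shelf where they are.

Things in the scene. Friction and masses are not known exactly. Their poses are not given: they have to be found in the camera images.
- controller: White plastic heating controller, loose on rubber feet, about 0.9 kg; slides under a level push of some 4 N. Origin on the shelf, midway between the wheels, under their axle line. x: from the user's side (sloping display) to the rear, y: left, z: up. Case top 60 mm high, x -42 to 54, y -85 to 85 mm; in front it slopes to a chin ending at x = -74 mm. Only wheels and index ridges rise above it.
- left_hub (a point): Left (+y) thumbwheel's centre, at (0, 38, 42) mm in the controller, axes parallel to it, axle along y. Grey drum, radius 23 mm, 16 mm wide, with 6 round-tipped ribs 5 mm thick, tips (radius 2.5) centred 34 mm from the axle. Rests with a flat on top between ribs whose tip centres are at x -17 and +17, 29.4 mm above the hub. Eco flat: white bar 5 x 15.5 mm along y; other flats: one 3 mm white dot.
- right_hub (a point): Right (-y) thumbwheel's centre, at (0, -38, 42) mm in the controller; wheel as the left one. A finger end 24 to 26 mm above a hub pushes a rib squarely and clears the drum; the case is 18 mm above the hub. Black index ridges stand at x = 0 beside each wheel, 11.5 to 19.5 mm from its mid-plane, up to 20.5 mm above the hub.
- left_wheel (a joint): Left wheel's angle, rad. 0 = white bar on top (wanted). Grows as the wheel's top moves to the controller's +x (away from the user, turning down). A click is pi/3 (1.047). Starts at -1, -2 or -3 clicks; stops 0.2 rad beyond -3 and +2 clicks. Turns both ways. Spring detent: 2 to 4 N at a rib starts it, less to go on.
- right_wheel (a joint): Right wheel's angle, same meaning and detent. A rib pushed half a click (30 degrees, to just over the top) springs on into the next click by itself once the finger is out of the way. The next rib rises under the pushing finger: lift the finger straight up when the pushed rib is 2 to 10 degrees past the top and the click completes.
- glass_bowl: Clear glass bowl, 140 mm across, 55 mm high, to the left of the controller, origin at the centre of its underside. Leave alone.
- key_fob: Green plastic key fob 38 x 58 x 12 mm, lying in front of the controller, origin at the centre of its underside. Leave alone.
- bottle_opener: Steel bottle opener, about 130 mm long (y) and 40 mm wide, 6 mm high, lying in front of the controller, origin near its middle on the underside. Leave alone.
- glasses_case: Hard red glasses case 62 x 160 x 40 mm, behind the controller, origin at the centre of its underside. Leave alone.
- gel_bottle: Clear hand-gel bottle with a white cap, 54 mm across, 110 mm high, standing to the right of the controller, origin at the centre of its underside. Leave alone.
- torch: Dark steel torch lying along x, 105 mm long, 36 mm high, right of the controller, origin at its underside near the middle. Leave alone.

How it is judged (in metres and radians):
At the end, for the whole second after the job is handed in: Both thumbwheels rest in the click with the white bar on top (within 0.15 rad), still; the controller stands flat on its feet within 20 mm of where it began (value of joint left_wheel between -0.15 and 0.15 rad and value of joint right_wheel between -0.15 and 0.15 rad and velocity of joint left_wheel between -0.2 and 0.2 rad/s and velocity of joint right_wheel between -0.2 and 0.2 rad/s and distance of controller from where it was at the start of the episode below 0.02 m and height (world z) of controller below 0.004 m and angle between controller's own z axis and vertical below 0.05 rad and linear speed of controller below 0.01 m/s); the robot touches nothing.
It fails at once if the controller is shoved more than 20 mm (distance of controller from where it was at the start of the episode above 0.02 m).
It fails at once if the controller is lifted or tipped (height (world z) of controller above 0.008 m or angle between controller's own z axis and vertical above 0.15 rad).
It fails at once if the controller or its wheels are pinched or pressed hard (over 25 N) (contact force between the fingers and controller above 25 N).
It fails at once if another thing on the shelf is moved more than 20 mm (distance of any of glass_bowl, key_fob, bottle_opener, glasses_case, gel_bottle, torch from where it was at the start of the episode above 0.02 m).
It also fails if it takes over 54 s, if anything falls off the work surface, if the arm or the gripper's body presses on something with over 40 N, if the wrist force passes 120 N, or if a joint passes its speed limit or range.

## Working session

There is one attempt and no reset: what is moved stays moved. The work goes in short steps, Python scripts to look and compute and a shell command to move; the robot and the scene stay as the last step left them, time stands still between calls to the robot, and variables do not carry over. Pictures are saved under pics/ and viewed, about 8 in all and at most 12, crops included, and the job is handed in when it is done.

```bash
mkdir -p pics; cat > h.py <<'E'
from workcell import *
import numpy as np, cv2
from scipy.spatial.transform import Rotation as R
def ray(cam,px,c=None):
    c=c or calibration(cam); M=cv2.Rodrigues(np.array(c["rvec"],float))[0]; t=np.array(c["tvec"],float).ravel()
    d=M.T@np.linalg.inv(np.array(c["mtx"]))@np.array([px[0],px[1],1.]); return -M.T@t,d/np.linalg.norm(d)
def atz(cam,px,z,c=None):
    o,d=ray(cam,px,c); return o+d*(z-o[2])/d[2]
def tri(rays):
    A=0;b=0
    for o,d in rays:
        P=np.eye(3)-np.outer(d,d);A=A+P;b=b+P@o
    return np.linalg.solve(A,b)
def proj(cam,p):
    c=calibration(cam);return cv2.projectPoints(np.array(p,float).reshape(-1,1,3),np.array(c["rvec"],float),np.array(c["tvec"],float),np.array(c["mtx"],float),None)[0].reshape(-1,2)
E
python3 - <<'E'
from h import *
s=state();print(s['time_s'],s['ee_pos'],s['ee_rot'],s['gripper_width'])
for cam in("top","side","wrist"):
    f=grab_frame(cam);cv2.imwrite(f"pics/{cam}0.png",f[:,:,::-1])
    for q in("controller","left_hub","right_hub"):
        print(cam,q,[(np.round(r["location"],1),round(r["confidence"],2)) for r in tip_of(q,cam)[:2]])
E
```

```text
0.0 [168.54724669 549.20754663 212.11774258] [-1.79897807e+02 -3.32153905e-03  1.62937757e+02] 91.14509564144466
top controller [(array([426.2, 214.3]), 0.77)]
top left_hub [(array([406.9, 214.6]), 0.6)]
top right_hub [(array([458.6, 211.8]), 0.95), (array([456.8, 308.5]), 0.17)]
side controller [(array([377.8, 320.8]), 0.83)]
side left_hub [(array([371.1, 282.6]), 0.64)]
side right_hub [(array([388.9, 312.5]), 0.65)]
wrist controller []
wrist left_hub []
wrist right_hub []
```

```bash
python3 - <<'E'
from h import *
P={}
for q,a,b in(("c",(426.2,214.3),(377.8,320.8)),("L",(406.9,214.6),(371.1,282.6)),("R",(458.6,211.8),(388.9,312.5))):
    r=[ray("top",a),ray("side",b)];p=tri(r);P[q]=p
    print(q,p,[np.linalg.norm(np.cross(d,p-o)) for o,d in r])
print(P["L"]-P["R"],np.linalg.norm(P["L"]-P["R"]))
for c in("top","side"): print(c,ray(c,(320,240)))
t=cv2.imread("pics/top0.png");s=cv2.imread("pics/side0.png")
cv2.imwrite("pics/a.png",np.hstack([cv2.resize(t[130:330,330:530],(400,400),interpolation=2),cv2.resize(s[200:400,280:480],(400,400),interpolation=2)]))
E
```

```text
c [ 599.69812039 -111.33781331   -6.04491149] [np.float64(2.465954251021056), np.float64(2.465954251021279)]
L [596.81216345 -74.39290327  43.17802854] [np.float64(2.816291482706687), np.float64(2.8162914827066197)]
R [ 594.93316853 -147.51498149   46.47786337] [np.float64(0.452710148479992), np.float64(0.4527101484799482)]
[ 1.87899492 73.12207822 -3.29983484] 73.22061086476852
top (array([478.99776065,  43.04742033, 712.84784239]), array([ 0.12100744,  0.01570779, -0.99252731]))
side (array([ 303.40361878, -646.00625533,  606.69190297]), array([ 0.27731352,  0.75057781, -0.5997751 ]))
```

View pics/a.png

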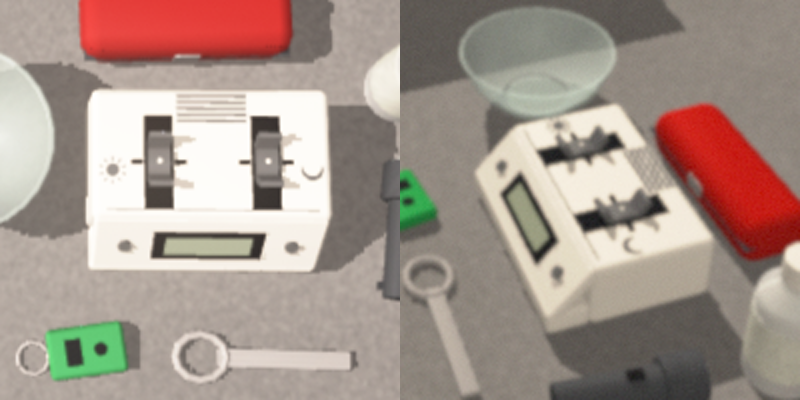

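View pics/side0.png

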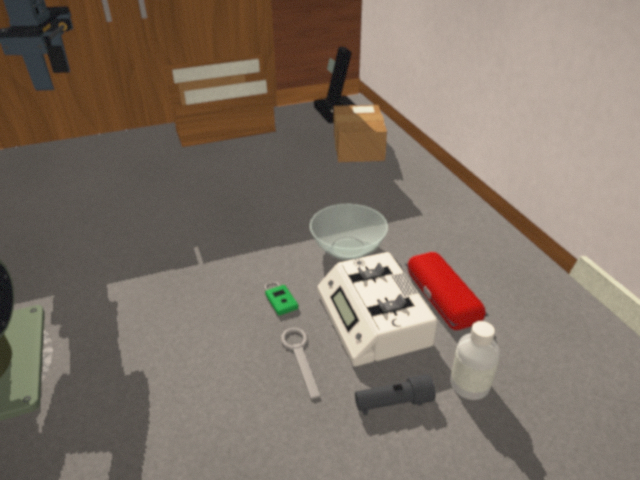

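```bash
cat >> h.py <<'E'
def go(p,yaw=None,rpy=None):
    s=state();r=R.from_euler("xyz",s["ee_rot"],degrees=True)
    t=R.from_euler("xyz",rpy if rpy is not None else [180,0,yaw],degrees=True)
    print("row",np.round(r.inv().apply(np.array(p)-s["ee_pos"])/500,4),np.round((r.inv()*t).as_rotvec()/(np.pi/2),4))
E
python3 - <<'E'
from h import *
for n,x,y in(("RL",92,91),("RR",325,93),("FL",90,209),("FR",327,212)):
    print(n,atz("top",(330+x/2,130+y/2),60))
for n,x,y in(("iL1",138,161),("iL2",182,161),("iR1",244,161),("iR2",290,161)):
    print(n,atz("top",(330+x/2,130+y/2),62))
print([state()['ee_pos'] for _ in range(2)])
go([340,220,212],126.5)
E
```

```text
RL [649.24572921 -29.30541985  60.        ]
RR [ 642.67869734 -195.40439459   60.        ]
FL [564.11568957 -24.28393908  60.        ]
FR [ 557.0848537  -190.43043512   60.        ]
iL1 [597.04179138 -59.38630229  62.        ]
iL2 [596.11136542 -90.40220809  62.        ]
iR1 [ 594.80168829 -134.06051493   62.        ]
iR2 [ 593.8310322  -166.41749865   62.        ]
[array([168.7321554 , 549.69007426, 212.99179249]), array([168.7321554 , 549.69007426, 212.99179249])]
row [-0.5209 -0.5299  0.0019] [ 1.000e-04 -0.000e+00  4.049e-01]
```

```bash
r="-0.52 -0.53 0 0 0 0.405"; python3 -m jog '-0.52 -0.53 0 0 0 0.405;-0.52 -0.53 0 0 0 0.405;-0.52 -0.53 0 0 0 0.405;-0.52 -0.53 0 0 0 0.405;-0.52 -0.53 0 0 0 0.405;-0.52 -0.53 0 0 0 0.405;-0.52 -0.53 0 0 0 0.405;-0.52 -0.53 0 0 0 0.405;-0.52 -0.53 0 0 0 0.405;-0.52 -0.53 0 0 0 0.405;-0.52 -0.53 0 0 0 0.405'; python3 -c "
from h import *
go([510,-111,190],88)"
```

```text
time_s: 1.52
ee_pos: [340.2, 218.8, 213.2]
ee_rot: [180.0, -0.0, 126.2]
force: [0.3, -0.1, -0.1]
gripper_width: 91.0
row [-0.7328 -0.1156  0.0461] [ 4.000e-04 -4.000e-04  4.245e-01]
```

```bash
python3 -m jog '-0.733 -0.116 0.046 0 0 0.424;-0.733 -0.116 0.046 0 0 0.424;-0.733 -0.116 0.046 0 0 0.424;-0.733 -0.116 0.046 0 0 0.424;-0.733 -0.116 0.046 0 0 0.424;-0.733 -0.116 0.046 0 0 0.424;-0.733 -0.116 0.046 0 0 0.424;-0.733 -0.116 0.046 0 0 0.424;-0.733 -0.116 0.046 0 0 0.424;-0.733 -0.116 0.046 0 0 0.424;-0.733 -0.116 0.046 0 0 0.424;-0.733 -0.116 0.046 0 0 0.424'; python3 - <<'E'
from h import *
c=calibration("wrist");f=grab_frame("wrist");cv2.imwrite("pics/w1.png",f[:,:,::-1])
print(ray("wrist",(320,240),c))
for q in("controller","left_hub","right_hub"):
    print(q,[(np.round(r["location"],1),round(r["confidence"],2),atz("wrist",r["location"],0 if q=="controller" else 42,c)) for r in tip_of(q,"wrist")[:2]])
E
```

```text
time_s: 2.52
ee_pos: [509.9, -109.4, 189.6]
ee_rot: [-179.9, -0.1, 88.1]
force: [-1.0, 1.3, -0.1]
gripper_width: 91.1
(array([512.48731324, -31.38556597, 360.97789153]), array([ 2.58069483e-04, -2.67946196e-01, -9.63433843e-01]))
controller [(array([393.9, 219.2]), 0.67, array([ 594.87488295, -110.64552334,    0.        ]))]
left_hub [(array([269.9, 141.9]), 0.33, array([469.5782767 , -25.44252131,  42.        ]))]
right_hub [(array([404.9, 267.4]), 0.66, array([ 598.07633762, -151.88751973,   42.        ]))]
```

View pics/w1.png

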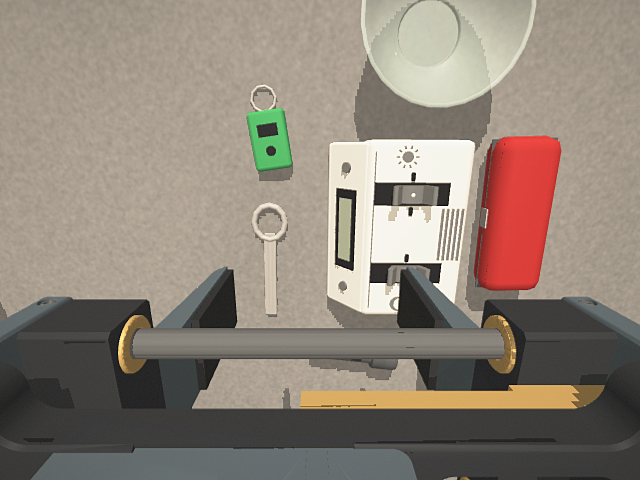

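```bash
python3 - <<'E'
from h import *
for n,p in(("iLo",(413,177)),("iLi",(410,211)),("iRi",(406,258))): print(n,atz("wrist",p,62))
for n,p in(("RL",(474,142)),("FL",(373,141)),("FR",(365,312)),("RR",(459,313))): print(n,atz("wrist",p,60))
print("dot",atz("wrist",(413,195),42+20))
i=cv2.imread("pics/w1.png");cv2.imwrite("pics/w1c.png",cv2.resize(i[120:330,190:490],(800,560),interpolation=2))
E
```

```text
iLo [596.48640529 -59.74590258  62.        ]
iLi [595.25897497 -90.177486    62.        ]
iRi [ 593.57888894 -135.29487811   62.        ]
RL [648.36281948 -31.7799831   60.        ]
FL [560.95989726 -28.13170637  60.        ]
FR [ 555.47190994 -191.93340161   60.        ]
RR [ 649.8895314  -196.12029726   60.        ]
dot [597.2716847  -75.68476447  62.        ]
```

View pics/w1c.png

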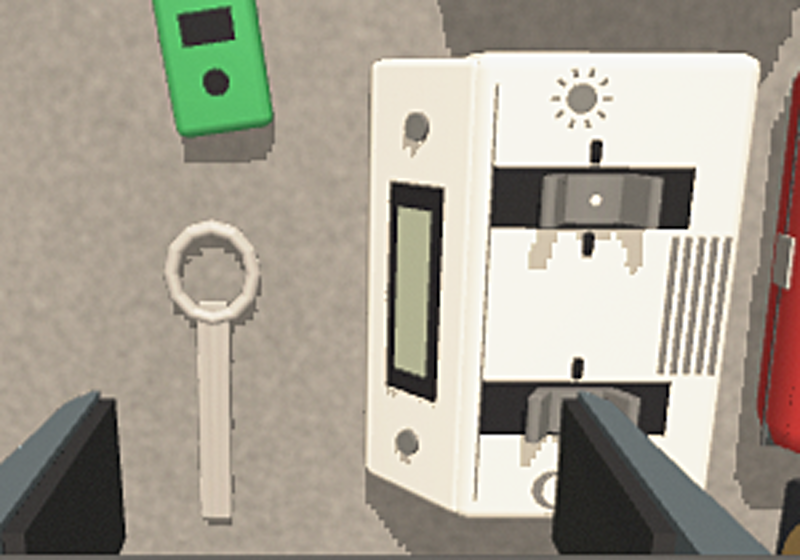

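```bash
python3 - <<'E'
from h import *
s=state();r=R.from_euler("xyz",s["ee_rot"],degrees=True)
for sx in(1,):
  for y in(45.5,52,59):
    for x in(-16,16):
      p=s["ee_pos"]+r.apply([x,y,22]); px=proj("wrist",p)[0]; print(y,x,px,(px-[190,120])*2.667)
print(s["ee_pos"],s["ee_rot"])
E
```

```text
45.5 -16 [388.36035915 300.98639222] [529.02707786 482.69070804]
45.5 16 [391.53699955 253.13491611] [537.49917779 355.07082127]
52 -16 [398.57242598 300.98229995] [556.26266008 482.67979396]
52 16 [402.20518535 253.13017477] [565.95122933 355.05817612]
59 -16 [409.57024947 300.9778928 ] [585.59385534 482.66804009]
59 16 [413.69423336 253.12506861] [596.59252037 355.04455799]
[ 509.64035521 -109.5113793   190.34783011] [ 1.79962634e+02 -5.97511754e-02  8.81805898e+01]
```

```bash
python3 - <<'E'
from h import *
s=state();r=R.from_euler("xyz",s["ee_rot"],degrees=True)
out=[]
for cam in("top","side"):
  f=grab_frame(cam)[:,:,::-1].copy()
  c=proj(cam,s["ee_pos"])[0].astype(int);x0,y0=max(0,c[0]-67),max(0,c[1]-67)
  k=6;g=cv2.resize(f[y0:y0+134,x0:x0+134],None,fx=3,fy=3,interpolation=2) if 0 else cv2.resize(f[y0:y0+134,x0:x0+134],(400,400),interpolation=2)
  for z,col in((22,(0,0,255)),(-6,(0,255,0))):
   for y in(-59,-45.5,45.5,59):
    for x in(-16,16):
      p=(proj(cam,s["ee_pos"]+r.apply([x,y,z]))[0]-[x0,y0]+.5)*400/134
      cv2.circle(g,tuple(int(v) for v in p),2,col,-1)
  out.append(g)
cv2.imwrite("pics/ov.png",np.hstack(out))
E
```

```text
(no output)
```

View pics/ov.png

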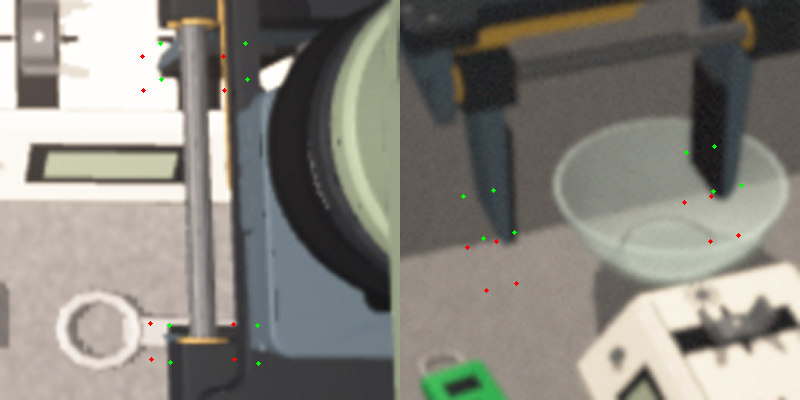

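```bash
python3 -c "
from h import *
go([430,-110,60],88)"
```

```text
row [-0.0053 -0.1597  0.2607] [ 0.0006 -0.0005  0.0016]
```

```bash
python3 -m jog '-0.005 -0.08 0.1 0 0 0;-0.005 -0.16 0.2 0 0 0;-0.005 -0.16 0.26 0 0 0;-0.005 -0.16 0.26 0 0 0;-0.005 -0.16 0.26 0 0 0;-0.005 -0.16 0.26 0 0 0;-0.005 -0.16 0.26 0 0 0;-0.005 -0.16 0.26 0 0 0' -1 10; python3 - <<'E'
from h import *
s=state();print(s["ee_pos"],s["force"],s["gripper_width"]);r=R.from_euler("xyz",s["ee_rot"],degrees=True)
out=[]
for cam in("wrist","side"):
  f=grab_frame(cam)[:,:,::-1].copy()
  c=proj(cam,s["ee_pos"]+r.apply([0,0,10]))[0].astype(int);x0,y0=max(0,c[0]-50),max(0,c[1]-50)
  g=cv2.resize(f[y0:y0+100,x0:x0+100],(400,400),interpolation=2)
  for z,col in((22,(0,0,255)),(0,(0,255,0))):
    for x,y in((-16,0),(16,0),(-16,-6),(-16,6)):
      p=(proj(cam,s["ee_pos"]+r.apply([x,y,z]))[0]-[x0,y0]+.5)*4
      cv2.circle(g,tuple(int(v) for v in p),2,col,-1)
  out.append(g)
cv2.imwrite("pics/ov2.png",np.hstack(out))
E
```

```text
time_s: 3.48
ee_pos: [432.8, -110.4, 62.4]
ee_rot: [179.6, 0.0, 88.2]
force: [0.4, 0.1, 0.2]
gripper_width: 40.6
[ 432.82370073 -110.4086862    62.37430739] [0.36222526 0.05929187 0.16666754] 40.63361007105986
```

View pics/ov2.png

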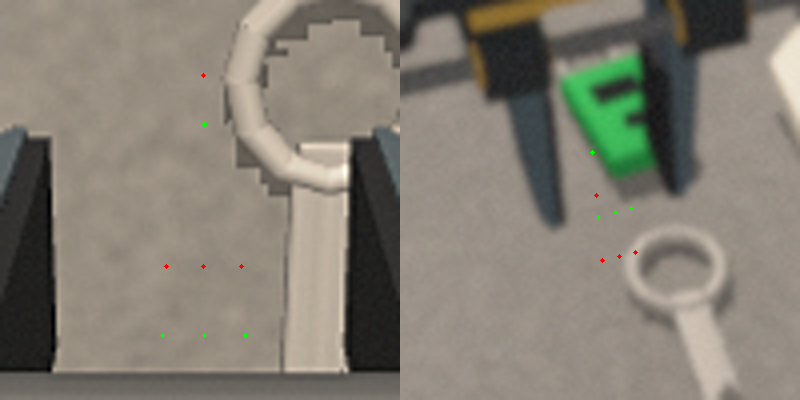

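```bash
python3 -m jog '0 0 0.02 0 0 0;0 0.01 0.03 0 0 0;0 0.01 0.04 0 0 0;0 0.01 0.05 0 0 0;0 0.01 0.06 0 0 0;0 0.01 0.06 0 0 0;0 0.01 0.06 0 0 0;0 0.01 0.06 0 0 0'
```

```text
time_s: 4.25
ee_pos: [437.2, -110.5, 32.0]
ee_rot: [179.7, 0.0, 88.2]
force: [0.4, 0.2, -0.2]
gripper_width: 0.8
```

```bash
python3 -m jog '0 0 0.006 0 0 0;0 0 0.01 0 0 0;0 0 0.012 0 0 0;0 0 0.014 0 0 0;0 0 0.016 0 0 0;0 0 0.018 0 0 0;0 0 0.02 0 0 0;0 0 0.02 0 0 0'
```

```text
time_s: 4.92
ee_pos: [437.1, -110.4, 21.8]
ee_rot: [179.7, 0.0, 88.2]
force: [-0.8, 1.1, -0.1]
gripper_width: 0.7
```

```bash
python3 -m jog '0 0 0.002 0 0 0;0 0 0.004 0 0 0;0 0 0.006 0 0 0;0 0 0.008 0 0 0;0 0 0.008 0 0 0'
```

```text
time_s: 5.33
ee_pos: [437.0, -110.4, 17.6]
ee_rot: [179.8, -0.0, 88.2]
force: [-1.0, -0.5, -0.4]
gripper_width: 0.1
```

```bash
python3 -m jog '0 0 0.004 0 0 0;0 0 0.008 0 0 0;0 0 0.012 0 0 0;0 0 0.016 0 0 0;0 0 0.018 0 0 0;0 0 0.02 0 0 0;0 0 0.02 0 0 0'
```

```text
time_s: 5.92
ee_pos: [436.9, -110.3, 7.4]
ee_rot: [179.8, -0.0, 88.2]
force: [-0.4, 0.7, 0.8]
gripper_width: 0.5
```

```bash
python3 -m jog '0 0 0.004 0 0 0;0 0 0.007 0 0 0;0 0 0.01 0 0 0;0 0 0.01 0 0 0'; python3 -m jog '0 0 0.003 0 0 0;0 0 0.005 0 0 0;0 0 0.006 0 0 0;0 0 0.006 0 0 0'
```

```text
time_s: 6.25
ee_pos: [437.2, -110.5, 4.9]
ee_rot: [179.7, 0.0, 88.2]
force: [-6.1, 1.6, 28.0]
gripper_width: 0.4
time_s: 6.58
ee_pos: [437.2, -110.5, 4.8]
ee_rot: [179.7, 0.0, 88.2]
force: [-7.6, 1.5, 32.8]
gripper_width: 0.3
```

```bash
python3 -m jog '0 0 -0.02 0 0 0;0 0 -0.04 0 0 0;0 0 -0.04 0 0 0'; python3 - <<'E'
from h import *
s=state();print(s["ee_pos"],s["force"],s["gripper_width"]);r=R.from_euler("xyz",s["ee_rot"],degrees=True)
out=[]
for cam in("wrist","side"):
  f=grab_frame(cam)[:,:,::-1].copy()
  c=proj(cam,s["ee_pos"]+r.apply([0,0,10]))[0].astype(int);x0,y0=max(0,c[0]-50),max(0,c[1]-50)
  g=cv2.resize(f[y0:y0+100,x0:x0+100],(400,400),interpolation=2)
  for z,col in((5,(0,0,255)),(-2,(0,255,0))):
    for x,y in((-16,0),(16,0),(-16,-6),(-16,6),(16,6)):
      p=(proj(cam,s["ee_pos"]+r.apply([x,y,z]))[0]-[x0,y0]+.5)*4
      cv2.circle(g,tuple(int(v) for v in p),2,col,-1)
  out.append(g)
cv2.imwrite("pics/ov3.png",np.hstack(out))
E
```

```text
time_s: 6.83
ee_pos: [438.5, -110.8, 26.4]
ee_rot: [179.4, 0.1, 88.2]
force: [0.2, -0.3, 0.9]
gripper_width: 0.4
[ 438.46052171 -110.84829479   26.40062416] [ 0.23281773 -0.2552462   0.86551261] 0.3893802897313086
```

View pics/ov3.png

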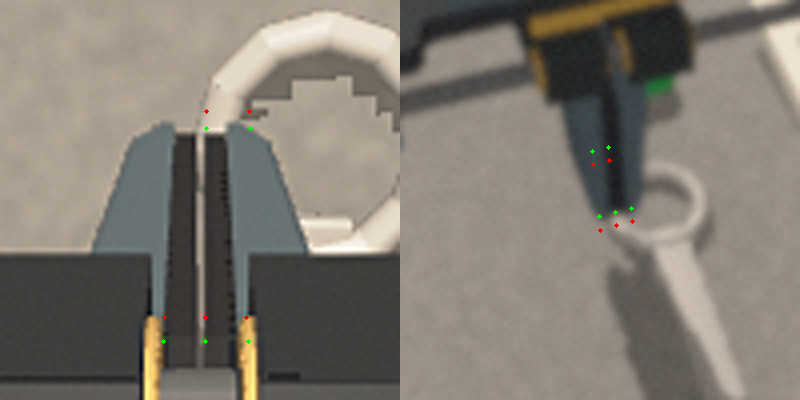

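```bash
python3 -m jog '0 -0.04 0 0 0 0;0 -0.08 0.02 0 0 0;0 -0.09 0.034 0 0 0;0 -0.09 0.034 0 0 0;0 -0.09 0.034 0 0 0;0 -0.09 0.034 0 0 0'; python3 -m jog '0 0 0.004 0 0 0;0 0 0.008 0 0 0;0 0 0.010 0 0 0;0 0 0.010 0 0 0;0 0 0.01 0 0 0'
```

```text
time_s: 7.43
ee_pos: [393.4, -109.3, 7.5]
ee_rot: [179.6, 0.0, 88.2]
force: [-0.2, -0.7, 0.1]
gripper_width: 0.5
time_s: 7.85
ee_pos: [393.6, -109.3, 2.5]
ee_rot: [179.6, 0.0, 88.2]
force: [-0.1, 0.4, 0.3]
gripper_width: 0.6
```

```bash
python3 -m jog '0 0 0.002 0 0 0;0 0 0.004 0 0 0;0 0 0.006 0 0 0;0 0 0.008 0 0 0;0 0 0.008 0 0 0'
```

```text
time_s: 8.27
ee_pos: [393.6, -109.4, -0.7]
ee_rot: [179.6, 0.0, 88.2]
force: [-2.0, 1.1, 12.4]
gripper_width: 0.4
```

```bash
python3 -m jog '0 0 -0.07 0 0 0;0 0 -0.14 0 0 0;0 0 -0.2 0 0 0;0 0 -0.2 0 0 0;0 0.08 -0.2 0 0 0;0 0.16 -0.2 0 0 0;0 0.24 -0.2 0 0 0;0 0.3 -0.2 0 0 0;0 0.3 -0.2 0 0 0;0 0.3 -0.2 0 0 0'; python3 -c "
from h import *
go([563.5,-75,85],88)
go([563.5,-75,66.5],88)"
```

```text
time_s: 9.1
ee_pos: [543.2, -113.9, 99.0]
ee_rot: [179.7, 0.0, 88.2]
force: [-0.1, -0.1, -0.6]
gripper_width: 0.3
row [0.079  0.0379 0.0282] [0.0036 0.0003 0.0024]
row [0.079  0.0377 0.0652] [0.0036 0.0003 0.0024]
```

```bash
python3 -m jog '0.04 0.02 0 0.002 0 0.002;0.079 0.038 0 0.003 0 0.002;0.079 0.038 0.02 0.003 0 0.002;0.079 0.038 0.04 0.003 0 0.002;0.079 0.038 0.05 0.003 0 0.002;0.079 0.038 0.06 0.003 0 0.002;0.079 0.038 0.065 0.003 0 0.002;0.079 0.038 0.065 0.003 0 0.002;0.079 0.038 0.065 0.003 0 0.002'; python3 -c "
from h import *
go([563.5,-75,66.3],88)"
```

```text
time_s: 9.85
ee_pos: [563.4, -75.5, 66.6]
ee_rot: [180.0, 0.0, 88.0]
force: [0.2, -0.6, -0.2]
gripper_width: 0.5
row [0.0009 0.0001 0.0006] [ 0.0005  0.0003 -0.0001]
```

```bash
python3 -m jog '0 0.004 0 0 0 0;0 0.008 0 0 0 0;0 0.012 0 0 0 0;0 0.016 0 0 0 0;0 0.02 0 0 0 0'; python3 -m jog '0 0.003 0 0 0 0;0 0.006 0 0 0 0;0 0.01 0 0 0 0;0 0.014 0 0 0 0;0 0.018 0 0 0 0'; python3 -m jog '0 0.003 0 0 0 0;0 0.006 0 0 0 0;0 0.009 0 0 0 0;0 0.011 0 0 0 0;0 0.011 0 0 0 0'
```

```text
time_s: 10.27
ee_pos: [570.7, -75.9, 67.7]
ee_rot: [-179.7, 0.0, 88.0]
force: [-11.4, -2.2, 16.1]
gripper_width: 0.5
time_s: 10.68
ee_pos: [580.1, -76.2, 69.0]
ee_rot: [-179.8, 0.1, 88.0]
force: [-0.8, -0.4, 0.8]
gripper_width: 0.7
time_s: 11.1
ee_pos: [586.0, -76.5, 68.6]
ee_rot: [-179.8, 0.1, 88.0]
force: [-0.0, -0.3, -0.1]
gripper_width: 0.5
```

```bash
python3 -m jog '0 0 -0.04 0 0 0;0 0 -0.08 0 0 0;0 0 -0.1 0 0 0;0 0 -0.1 0 0 0'; python3 - <<'E'
from h import *
f=grab_frame("wrist")[:,:,::-1];cv2.imwrite("pics/w2.png",f)
H=[596,-75,62];c=proj("wrist",H)[0];print(c)
g=grab_frame("side")[:,:,::-1];d=proj("side",[594,-113,60])[0].astype(int)
x0,y0=max(0,int(c[0])-100),max(0,int(c[1])-100)
cv2.imwrite("pics/v3.png",np.hstack([cv2.resize(f[y0:y0+200,x0:x0+200],(400,400),interpolation=2),cv2.resize(g[d[1]-60:d[1]+60,d[0]-60:d[0]+60],(400,400),interpolation=2)]))
for q in("controller","left_hub","right_hub"):
    print(q,[(np.round(r["location"],1),round(r["confidence"],2)) for r in tip_of(q,"side")[:1]])
E
```

```text
time_s: 11.43
ee_pos: [588.0, -76.6, 121.0]
ee_rot: [179.9, 0.1, 88.0]
force: [0.3, -0.3, 0.3]
gripper_width: 0.1
[329.38162351 256.67452657]
controller [(array([376.5, 320.1]), 0.58)]
left_hub [(array([370.5, 286.3]), 0.61)]
right_hub [(array([391. , 312.8]), 0.94)]
```

View pics/v3.png

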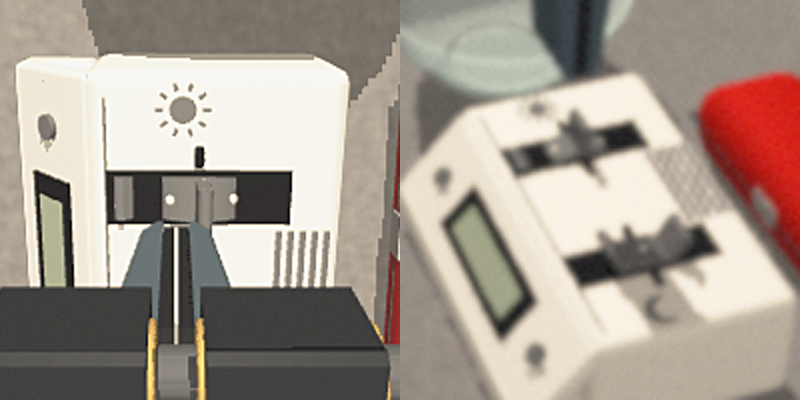

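```bash
cat >> h.py <<'E'
HL=np.array([596.2,-75.,0]);HR=np.array([593.6,-151.,0]);YAW=np.radians(-2)
def wheel(hub,cam="wrist",f=None,z=63):
    """width along y (mm) of bright pixels and mean grey, by x in mm from the hub"""
    c=calibration(cam);f=grab_frame(cam) if f is None else f
    xs=np.arange(-30,31,1.);ys=np.arange(-9,9.1,.5)
    X,Y=np.meshgrid(xs,ys);ca,sa=np.cos(YAW),np.sin(YAW)
    P=np.stack([hub[0]+ca*X-sa*Y,hub[1]+sa*X+ca*Y,np.full(X.shape,float(z))],-1)
    m=cv2.projectPoints(P.reshape(-1,1,3),np.array(c["rvec"],float),np.array(c["tvec"],float),np.array(c["mtx"],float),None)[0].reshape(*X.shape,2).astype(np.float32)
    g=cv2.remap(cv2.cvtColor(f,cv2.COLOR_RGB2GRAY),m[...,0],m[...,1],1)
    w=(g[2:-2]>190).sum(0)*.5
    print("bright",[(int(x),float(v)) for x,v in zip(xs,w) if v>0])
    print("grey",[int(v) for v in g[12:-12].mean(0)])
E
python3 - <<'E'
from h import *
wheel(HL)
wheel(HL,"top");wheel(HR,"top")
E
```

```text
bright [(-12, 1.5), (-11, 3.5), (-10, 3.5), (-9, 0.5), (11, 0.5), (12, 3.5), (13, 3.0)]
grey [131, 142, 142, 133, 131, 135, 105, 48, 47, 48, 48, 48, 48, 48, 49, 48, 39, 113, 156, 198, 197, 155, 136, 140, 142, 142, 141, 143, 149, 86, 87, 131, 142, 143, 133, 122, 141, 138, 137, 136, 133, 143, 193, 176, 72, 45, 47, 49, 48, 48, 48, 48, 48, 48, 49, 49, 48, 48, 49, 48, 49]
bright []
grey [129, 131, 131, 130, 130, 129, 128, 126, 125, 125, 125, 125, 126, 126, 126, 127, 127, 127, 127, 134, 152, 175, 156, 122, 90, 80, 78, 78, 78, 78, 78, 78, 77, 77, 77, 77, 77, 76, 76, 76, 76, 76, 76, 76, 75, 75, 75, 75, 75, 76, 82, 93, 107, 115, 119, 120, 121, 124, 136, 131, 116]
bright []
grey [158, 158, 158, 157, 157, 157, 157, 157, 157, 157, 157, 157, 157, 157, 157, 157, 157, 158, 157, 157, 157, 157, 157, 157, 157, 157, 157, 157, 157, 157, 157, 157, 157, 157, 157, 157, 157, 157, 157, 157, 157, 157, 157, 157, 157, 157, 157, 157, 156, 156, 157, 157, 157, 156, 157, 157, 156, 157, 157, 157, 157]
```

```bash
python3 - <<'E'
from h import *
print(state()["time_s"],atz("wrist",(328.5,234.5),62.))
go([583,-75,72],88);go([583,-75,66.5],88)
wheel(HL)
E
```

```text
11.8333 [594.31791542 -57.74586562  62.        ]
row [ 0.0026 -0.0051  0.0916] [-0.0034  0.0006  0.0004]
row [ 0.0026 -0.0051  0.1026] [-0.0034  0.0006  0.0004]
bright [(-12, 1.5), (-11, 4.0), (-10, 4.0), (-9, 2.0), (12, 3.5), (13, 3.5)]
grey [128, 144, 142, 130, 131, 134, 107, 47, 48, 49, 48, 48, 48, 48, 49, 47, 46, 103, 155, 195, 199, 161, 137, 140, 141, 142, 142, 144, 149, 99, 99, 131, 142, 143, 131, 116, 141, 139, 138, 137, 133, 142, 189, 183, 93, 47, 47, 48, 49, 48, 48, 48, 48, 48, 48, 48, 48, 48, 48, 49, 48]
```

```bash
python3 -m jog '0.003 -0.01 0 0 0 0;0.003 -0.01 0.04 0 0 0;0.003 -0.01 0.07 0 0 0;0.003 -0.01 0.09 0 0 0;0.003 -0.009 0.1 0 0 0;0.003 -0.006 0.102 0 0 0;0.003 -0.003 0.102 0 0 0;0.003 0 0.102 0 0 0;0.003 0.003 0.102 0 0 0;0.003 0.006 0.102 0 0 0;0.003 0.006 0.102 0 0 0'; python3 -m jog '0 0 -0.04 0 0 0;0 0 -0.08 0 0 0;0 0 -0.1 0 0 0;0 0 -0.1 0 0 0'; python3 - <<'E'
from h import *
wheel(HL)
go([563.5,-75,66.5],88)
E
```

```text
time_s: 12.8
ee_pos: [589.8, -75.1, 67.7]
ee_rot: [-179.8, 0.1, 88.0]
force: [0.4, 0.1, 0.5]
gripper_width: 0.6
time_s: 13.13
ee_pos: [591.6, -75.3, 120.4]
ee_rot: [179.8, 0.1, 88.0]
force: [0.6, 0.1, -1.4]
gripper_width: 0.6
bright [(-1, 3.0), (0, 4.0), (1, 3.0)]
grey [48, 48, 48, 48, 49, 49, 47, 48, 48, 45, 66, 134, 142, 142, 129, 105, 106, 107, 107, 106, 105, 124, 139, 140, 141, 141, 141, 141, 141, 187, 204, 192, 154, 140, 140, 140, 140, 138, 138, 131, 110, 111, 111, 111, 111, 110, 120, 138, 143, 140, 107, 49, 47, 48, 49, 48, 48, 47, 48, 49, 48]
row [-0.0014 -0.0542  0.1045] [-0.0001  0.0009  0.0004]
```

```bash
python3 -m jog '0 -0.03 0 0 0 0;0 -0.054 0.02 0 0 0;0 -0.055 0.05 0 0 0;0 -0.055 0.08 0 0 0;0 -0.055 0.1 0 0 0;0 -0.055 0.104 0 0 0;0 -0.052 0.104 0 0 0;0 -0.047 0.104 0 0 0;0 -0.042 0.104 0 0 0'; python3 -m jog '0 0.004 0 0 0 0;0 0.008 0 0 0 0;0 0.012 0 0 0 0;0 0.016 0 0 0 0'
```

```text
time_s: 13.93
ee_pos: [569.6, -74.5, 67.4]
ee_rot: [-179.9, 0.1, 88.0]
force: [-5.8, 0.5, 5.6]
gripper_width: 0.6
time_s: 14.27
ee_pos: [577.7, -74.9, 69.7]
ee_rot: [180.0, 0.1, 88.0]
force: [-1.4, 0.3, 2.5]
gripper_width: 0.7
```

```bash
python3 -m jog '0 0.004 0.001 0 0 0;0 0.008 0.003 0 0 0;0 0.012 0.004 0 0 0;0 0.016 0.005 0 0 0;0 0.02 0.005 0 0 0;0 0.024 0.005 0 0 0;0 0.025 0.005 0 0 0'; python3 -m jog '0 0 -0.04 0 0 0;0 0 -0.08 0 0 0;0 0 -0.1 0 0 0;0 0 -0.1 0 0 0'; python3 - <<'E'
from h import *
wheel(HL)
go([563.5,-75,66.5],88)
E
```

```text
time_s: 14.85
ee_pos: [590.8, -75.4, 67.0]
ee_rot: [180.0, 0.1, 88.0]
force: [0.4, -0.3, 1.0]
gripper_width: 0.3
time_s: 15.18
ee_pos: [592.6, -75.5, 119.5]
ee_rot: [179.7, 0.1, 88.0]
force: [-0.2, 0.2, 0.1]
gripper_width: 0.5
bright [(-2, 15.5), (-1, 15.5), (0, 15.5), (1, 15.5), (2, 14.0)]
grey [48, 48, 48, 48, 48, 48, 48, 48, 48, 42, 99, 136, 143, 142, 127, 108, 106, 107, 106, 107, 103, 136, 140, 139, 141, 141, 139, 148, 239, 246, 245, 246, 246, 175, 137, 140, 139, 138, 138, 130, 110, 111, 111, 111, 111, 110, 120, 138, 143, 139, 121, 50, 47, 48, 48, 48, 48, 48, 48, 48, 48]
row [-0.001  -0.0563  0.1027] [0.002  0.0013 0.0005]
```

```bash
python3 -m jog '-0.05 -0.01 0 0.002 0.001 0;-0.1 -0.03 0 0.002 0.001 0;-0.15 -0.056 0 0.002 0.001 0;-0.151 -0.06 0 0.002 0.001 0;-0.151 -0.06 0 0.002 0.001 0;-0.151 -0.06 0 0.002 0.001 0'; python3 - <<'E'
from h import *
f=grab_frame("wrist");print(state()["ee_pos"])
wheel(HR,f=f);wheel(HL,f=f)
go([560.5,-151,66.5],88)
E
```

```text
time_s: 15.73
ee_pos: [558.6, -149.4, 117.1]
ee_rot: [-179.9, -0.0, 88.0]
force: [-0.5, 1.1, 0.4]
gripper_width: 0.6
[ 559.01282155 -149.11096395  117.34625098]
bright [(-1, 0.5), (0, 3.0), (1, 3.0), (2, 1.5)]
grey [40, 40, 40, 39, 41, 40, 39, 39, 40, 40, 39, 37, 101, 115, 121, 115, 97, 88, 88, 89, 87, 103, 117, 116, 117, 118, 118, 118, 116, 140, 182, 179, 150, 117, 117, 117, 117, 115, 115, 113, 93, 92, 94, 93, 93, 93, 93, 91, 106, 117, 119, 116, 59, 37, 40, 40, 40, 39, 40, 39, 40]
bright [(-1, 15.5), (0, 15.5), (1, 15.5), (2, 15.5), (3, 15.0)]
grey [43, 43, 43, 43, 43, 43, 44, 42, 43, 43, 43, 35, 97, 113, 121, 116, 99, 88, 89, 89, 87, 96, 116, 116, 118, 119, 119, 115, 157, 238, 232, 232, 235, 208, 116, 116, 116, 115, 114, 115, 94, 92, 92, 92, 92, 92, 92, 91, 104, 117, 121, 115, 66, 39, 41, 42, 41, 42, 42, 42, 41]
row [-0.0037  0.0032  0.1017] [-0.0005 -0.0001  0.0006]
```

```bash
python3 -m jog '-0.004 0.003 0.04 0 0 0;-0.004 0.003 0.08 0 0 0;-0.004 0.003 0.098 0 0 0;-0.004 0.004 0.101 0 0 0;-0.004 0.006 0.101 0 0 0;-0.004 0.01 0.101 0 0 0;-0.004 0.014 0.101 0 0 0;-0.004 0.018 0.101 0 0 0'; python3 -m jog '0 0.004 0 0 0 0;0 0.008 0 0 0 0;0 0.012 0 0 0 0;0 0.016 0 0 0 0'
```

```text
time_s: 16.45
ee_pos: [567.1, -151.2, 68.0]
ee_rot: [-179.8, -0.0, 88.1]
force: [-7.2, 0.8, 9.2]
gripper_width: 1.0
time_s: 16.78
ee_pos: [574.9, -151.6, 71.0]
ee_rot: [-179.9, 0.0, 88.1]
force: [-4.1, 0.6, 9.8]
gripper_width: 0.3
```

```bash
python3 -m jog '0 0.004 0.002 0 0 0;0 0.008 0.005 0 0 0;0 0.012 0.007 0 0 0;0 0.016 0.008 0 0 0;0 0.02 0.008 0 0 0;0 0.024 0.008 0 0 0;0 0.027 0.008 0 0 0;0 0.027 0.008 0 0 0'; python3 -m jog '0 0 -0.04 0 0 0;0 0 -0.08 0 0 0;0 0 -0.1 0 0 0;0 0 -0.1 0 0 0'; python3 - <<'E'
from h import *
wheel(HR)
go([560.5,-151,66.5],88)
E
```

```text
time_s: 17.45
ee_pos: [588.8, -152.1, 66.8]
ee_rot: [-179.9, 0.0, 88.1]
force: [0.2, -0.3, 0.7]
gripper_width: 0.3
time_s: 17.78
ee_pos: [590.6, -152.6, 119.3]
ee_rot: [179.8, 0.1, 88.1]
force: [0.6, -0.0, 0.1]
gripper_width: 0.4
bright [(-1, 2.5), (0, 3.0), (1, 2.0)]
grey [39, 40, 40, 39, 40, 39, 40, 39, 40, 32, 99, 115, 119, 115, 98, 88, 88, 88, 89, 88, 85, 116, 116, 116, 117, 117, 117, 117, 119, 172, 182, 160, 117, 117, 117, 116, 116, 115, 115, 103, 91, 93, 92, 92, 92, 91, 106, 117, 118, 113, 74, 38, 39, 39, 39, 39, 39, 40, 40, 39, 40]
row [ 0.0007 -0.0582  0.1024] [0.0001 0.0005 0.001 ]
```

```bash
python3 -m jog '0.001 -0.03 0 0 0 0;0.001 -0.058 0.02 0 0 0;0.001 -0.059 0.05 0 0 0;0.001 -0.059 0.08 0 0 0;0.001 -0.059 0.1 0 0 0;0.001 -0.058 0.102 0 0 0;0.001 -0.055 0.103 0 0 0;0.001 -0.051 0.103 0 0 0;0.001 -0.047 0.103 0 0 0;0.001 -0.043 0.103 0 0 0;0.001 -0.039 0.103 0 0 0;0.001 -0.035 0.103 0 0 0'; python3 -m jog '0 0.004 0.002 0 0 0;0 0.008 0.005 0 0 0;0 0.012 0.006 0 0 0;0 0.016 0.006 0 0 0;0 0.02 0.006 0 0 0'
```

```text
time_s: 18.83
ee_pos: [572.3, -151.3, 67.0]
ee_rot: [180.0, 0.1, 88.1]
force: [-1.3, 0.1, 1.4]
gripper_width: 0.7
time_s: 19.25
ee_pos: [582.8, -151.6, 63.8]
ee_rot: [179.9, 0.1, 88.1]
force: [-0.3, 0.3, 0.4]
gripper_width: 0.5
```

```bash
python3 -c "
from h import *
go([588.8,-151,66.5],88)"
```

```text
row [ 0.0017  0.012  -0.0054] [0.0007 0.0007 0.001 ]
```

```bash
python3 -m jog '0.001 0.002 -0.003 0 0 0;0.001 0.006 -0.005 0 0 0;0.001 0.01 -0.005 0 0 0;0.001 0.012 -0.005 0 0 0;0.001 0.012 -0.005 0 0 0'; python3 -m jog '0 0 -0.04 0 0 0;0 0 -0.08 0 0 0;0 0 -0.1 0 0 0;0 0 -0.1 0 0 0'; python3 - <<'E'
from h import *
wheel(HR)
go([560.5,-151,66.5],88)
E
```

```text
time_s: 19.67
ee_pos: [589.2, -151.4, 66.3]
ee_rot: [179.9, 0.1, 88.1]
force: [-0.0, 0.3, 0.7]
gripper_width: 0.7
time_s: 20.0
ee_pos: [590.6, -151.8, 118.9]
ee_rot: [179.6, 0.1, 88.1]
force: [0.0, -0.2, 0.7]
gripper_width: 0.3
bright [(-1, 3.0), (0, 3.0), (1, 2.0)]
grey [39, 39, 40, 39, 40, 39, 41, 40, 40, 37, 82, 117, 119, 116, 101, 87, 89, 89, 89, 88, 90, 113, 116, 117, 117, 117, 118, 117, 133, 180, 182, 155, 117, 117, 117, 116, 116, 116, 115, 101, 92, 93, 93, 92, 92, 92, 105, 119, 119, 114, 73, 39, 39, 40, 40, 40, 40, 40, 40, 39, 39]
row [-0.0008 -0.0587  0.1013] [0.0025 0.0011 0.0011]
```

```bash
python3 -m jog '0 -0.03 0 0.002 0.001 0.001;0 -0.058 0.02 0.002 0.001 0.001;0 -0.059 0.05 0.002 0.001 0.001;0 -0.059 0.08 0.002 0.001 0.001;0 -0.059 0.1 0.002 0.001 0.001;0 -0.058 0.102 0.002 0.001 0.001;0 -0.055 0.102 0.002 0.001 0.001;0 -0.051 0.102 0.002 0.001 0.001;0 -0.047 0.102 0.002 0.001 0.001;0 -0.043 0.102 0.002 0.001 0.001;0 -0.039 0.102 0.002 0.001 0.001;0 -0.035 0.102 0.002 0.001 0.001;0 -0.031 0.102 0.002 0.001 0.001;0 -0.027 0.102 0.002 0.001 0.001'; python3 -c "
from h import *
go([588.8,-151,66.5],88)"
```

```text
time_s: 21.22
ee_pos: [577.0, -151.2, 66.5]
ee_rot: [179.9, 0.0, 88.0]
force: [-0.4, 0.4, -0.2]
gripper_width: 0.5
row [0.0012 0.0235 0.0001] [0.0013 0.0002 0.0001]
```

```bash
python3 -m jog '0 0.004 0 0 0 0;0 0.008 0 0 0 0;0 0.012 0 0 0 0;0 0.016 0 0 0 0;0 0.02 0 0 0 0;0 0.023 0 0 0 0;0 0.024 0 0 0 0;0 0.024 0 0 0 0'; python3 -m jog '0 0 -0.04 0 0 0;0 0 -0.08 0 0 0;0 0 -0.1 0 0 0;0 0 -0.1 0 0 0'; python3 - <<'E'
from h import *
f=grab_frame("wrist");wheel(HR,f=f);wheel(HL,f=f)
E
```

```text
time_s: 21.88
ee_pos: [589.2, -151.6, 66.5]
ee_rot: [179.9, 0.0, 88.0]
force: [-0.7, -0.4, 0.1]
gripper_width: 0.5
time_s: 22.22
ee_pos: [590.6, -152.0, 119.0]
ee_rot: [179.6, 0.1, 88.0]
force: [0.9, -0.8, -0.0]
gripper_width: 0.4
bright [(-3, 15.5), (-2, 15.5), (-1, 15.5), (0, 15.5), (1, 13.0)]
grey [40, 40, 39, 39, 39, 40, 40, 39, 38, 86, 117, 119, 115, 100, 87, 88, 88, 89, 88, 91, 116, 116, 116, 117, 117, 112, 162, 237, 231, 231, 234, 199, 114, 116, 116, 115, 114, 116, 97, 92, 92, 92, 92, 91, 95, 111, 119, 118, 107, 55, 37, 39, 40, 39, 40, 40, 40, 40, 40, 40, 39]
bright [(-3, 15.0), (-2, 15.0), (-1, 15.0), (0, 15.0), (1, 15.0)]
grey [43, 43, 43, 43, 43, 43, 43, 42, 40, 60, 112, 120, 118, 105, 88, 88, 88, 88, 88, 85, 115, 115, 116, 117, 118, 116, 134, 234, 233, 232, 234, 248, 122, 117, 116, 116, 114, 114, 103, 91, 92, 92, 92, 92, 90, 104, 118, 120, 112, 72, 39, 43, 43, 43, 42, 43, 42, 43, 42, 42, 42]
```

Both bars are on top. I'll move the arm up and clear, then take a last look.

```bash
python3 -m jog '0 0 -0.06 0 0 0;0 0 -0.12 0 0 0;0 -0.05 -0.18 0 0 0;0 -0.12 -0.2 0 0 0;0 -0.2 -0.2 0 0 0;0 -0.2 -0.2 0 0 0;0 -0.2 -0.2 0 0 0;0 -0.2 -0.2 0 0 0;0 -0.2 -0.2 0 0 0'; python3 - <<'E'
from h import *
f=grab_frame("wrist");wheel(HR,f=f);wheel(HL,f=f)
s=grab_frame("side");t=grab_frame("top");print(state()["time_s"],state()["force"])
cv2.imwrite("pics/fin.png",np.hstack([cv2.resize(f[:,:,::-1][60:460,120:520],(400,400)),cv2.resize(s[:,:,::-1][200:400,280:480],(400,400),interpolation=2)]))
E
```

```text
time_s: 23.02
ee_pos: [490.2, -148.3, 216.4]
ee_rot: [179.8, 0.0, 88.0]
force: [0.3, -0.2, 1.1]
gripper_width: 0.6
bright [(-2, 15.5), (-1, 16.0), (0, 16.0), (1, 16.0), (2, 16.0), (3, 10.0)]
grey [47, 47, 47, 47, 47, 47, 47, 47, 47, 47, 45, 37, 49, 101, 128, 137, 138, 122, 100, 99, 107, 130, 134, 134, 135, 135, 131, 141, 217, 248, 244, 244, 247, 201, 135, 130, 132, 132, 130, 116, 106, 105, 106, 106, 106, 106, 106, 105, 106, 124, 136, 140, 121, 58, 42, 45, 46, 46, 46, 45, 44]
bright [(-2, 7.5), (-1, 16.0), (0, 16.0), (1, 16.0), (2, 16.0), (3, 15.5)]
grey [48, 48, 48, 48, 48, 48, 48, 49, 48, 48, 48, 45, 41, 84, 122, 135, 139, 127, 106, 99, 100, 124, 134, 134, 136, 137, 136, 131, 179, 250, 244, 243, 248, 219, 146, 129, 131, 131, 132, 121, 105, 104, 105, 105, 105, 105, 105, 104, 104, 117, 133, 140, 134, 72, 44, 46, 47, 47, 47, 47, 46]
23.1667 [-0.86975042 -0.1816325   0.27947462]
```

View pics/fin.png

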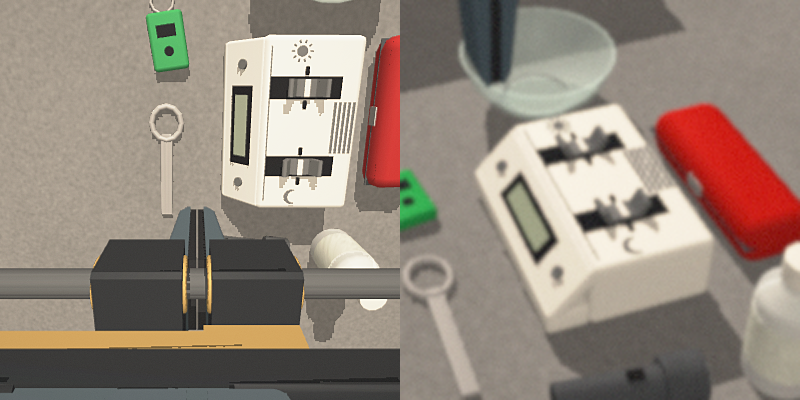

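The left half shows both white bars at the index ridges, around (309,87) and (304,167). In the side view the controller and the other things sit where they were in the first picture.

```bash
python3 -c "
from workcell import *
print(job_done())"
```

```text
the job is handed in; nothing more can be done
None
```

I turned both thumbwheels to the white bar with the closed fingertips and handed the job in at about 23 s. The left wheel took 2 clicks and the right took 3. In the last wrist picture both bars are centred on top, within about 1 mm of the index ridges. The controller looks unmoved in the side view, and the arm was clear with its force reading near zero.

These things did not go to plan:
- **Fingertip length:** The fingertips end about level with the tool's TCP, not 22 mm ahead of it as the text says. I found this in the pictures, confirmed it by touching the shelf, and used the measured value for every push.
- **Opener touched:** While checking that length I first came down on the bottle opener's ring by mistake, with about 33 N. It looks unmoved in the last side picture, but I did not measure its position.
- **First left push:** The rib stopped just over the top, and a second nudge finished the click.
- **Push forces:** The highest reading I saw while pushing the wheels was about 20 N, below the 25 N limit. Forces were only read at the end of each move, so brief peaks between readings are not known.

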